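Set the matching flanged half shell rim on rim for tacking

TASK

The open steel half shell that stands mouth up is to be tacked into a closed float. From the three half shells standing mouth down, take the one whose flange is the same size as its flange, and set it mouth down on the open one, rim on rim and centred, so that it stays there by itself. Leave the open half and the two half shells that do not match standing where they are.

Things in the scene. Friction and masses are not known exactly. Their poses are not given: they have to be found in the camera images.
- lower_half: The open half shell, standing MOUTH UP on the bench: a plain steel cup, round body 52 mm outside diameter, 60 mm high, wall 4 mm, with a flat flange 80 mm across and 5 mm thick round its mouth at the top. Loose, about 0.35 kg. Origin: centre of its underside (closed end, on the bench); z up, the centre of its rim plane lies 60 mm above the origin. Round about z.
- upper_half: The matching half shell, standing MOUTH DOWN: the same steel cup inverted, body 52 mm outside diameter, 60 mm high, flange 80 mm across and 5 mm thick at the bottom, on its closed top a round port boss 22 mm across, 5 mm high. Loose, about 0.25 kg. Origin: centre of its mouth (flange underside, on the bench); z up to the closed end. Round about z. Grip across the body above the flange.
- small_half: A smaller half shell of the same make, MOUTH DOWN, not matching: body 36 mm, flange 54 mm across, 40 mm high plus 5 mm boss. Origin: centre of its mouth on the bench, z up. To be left alone.
- large_half: A larger half shell of the same make, MOUTH DOWN, not matching: body 66 mm, flange 106 mm across, 74 mm high plus 5 mm boss. Origin: centre of its mouth on the bench, z up. To be left alone.

How it is judged:
By the outcome, as a careful person would: the job done as asked, in the order asked, and still so for the second after the job is handed in, with the robot touching nothing.
It also fails if it takes over 32 s, if anything falls off the work surface, if the arm or the gripper's body presses on something with over 40 N, if the wrist force passes 120 N, or if a joint passes its speed limit or range.

ROBOT

A 6-joint arm with a two-finger parallel gripper is mounted at the origin on a cart in front of the work surface, level with it; the furniture and walls round the work are solid. World frame = base frame: x ahead of the robot, y to its left, z up, the work surface at z = 0. Lengths are in mm, angles in degrees, forces in N, time in s.
With the tool pointing down it reaches from about 350 to 850 mm from the base axis. Payload 8.1 kg.
Tool frame: the origin (TCP) lies on the centre line of the jaws, within the pads' length; the fingertips stand 19 mm ahead of it and the grasp point (between the pads) is the TCP; z points along the fingers, y is the line along which they close (so a half turn about z gives the same grasp; the last joint's range is limited). The gripper opens to 85 mm and grips with 20 to 120 N. Pads are 22 mm wide; open, the fingers measure 114 mm over their backs; the gripper's body (76 mm by 85 mm) begins 54 mm behind the grasp point. The pads swing forward as they close: fully open they stand 13 mm farther back than shut.
Start: joints at [-72.617, 7.471, 85.268, -0, 87.261, -4.893], TCP at [227.467, -555.215, 229.792] pointing down, gripper open.
Joint ranges: [-169.43, 169.43], [-51.17, 129.36], [1.28, 143.12], [-76.62, 256.62], [0, 156.53], [-152.29, 152.29]. Speed limits (degrees/s): [136.94, 136.94, 159.86, 180, 180, 180].

INTERFACE

Orientations are given as [roll, pitch, yaw] about the fixed x, y, z axes, in that order (R = Rz(yaw) Ry(pitch) Rx(roll)).
In Python, from bench import r gives the robot as it stands. The module is installed in compiled form; this text tells all that it offers.
- The arm moves only by the tool servo_tool, never from a script. Its arguments are lists of equal length, an entry for each row: "fingers": the finger opening in m, from 0 to 0.0854; "linear": the shift along the tool's x, y, z in m, a list of three; "rotation": the turn, a rotation vector about the tool's x, y, z in degrees, a list of three. A call has 1 to 10 rows; each row is the pose to reach, as a shift and turn from the pose commanded when the call began, along the tool's axes at that moment; what a row does not reach only later rows make up. A row lasts 1/10 s, in which the tool goes at most 50 mm and 8.59 degrees, less where a joint would pass 70% of its speed; a pose out of reach is approached as far as the arm can. A call with a gripper value outside its range is refused whole. The fingers move at their own pace and stop on an object; "force" is the grip in N (left out, the last holds). Time passes only in rows, so rows that repeat a pose let the fingers close. It gives the time, the measured TCP pose, the force, the opening and the grip force at its end, in the units of the state.
- r.sense(): the state, without advancing time (a new reading comes with each control period).
- r.snapshot(name): name is "side" or "top" or "wrist"; returns a dict with "frame" (384x512x3 uint8, red, green, blue), "fx", "fy", "cx", "cy" (pixels), "camera_from_world" (4x4, takes a point from world to camera coordinates). Camera axes: x right, y up, looking along -z (the intrinsics and any distortion apply to the point x, -y, -z); pixel columns grow to the right and rows downward; lengths in mm; the calibration is good to about 2 mm. A picture is of the moment at which its call begins. There is no depth.
- r.hand_in(): hands the job in; it is judged then, once.
The state is a dict: "time": time; "joint_pos": joint angles; "qd": joint speeds; "joint_efforts": joint torques, N m; "tool_pos": TCP position; "tcp_rot": TCP orientation; "ft_force": force on the tool from outside, world axes, zero at the start; "wrist_torque": the same for the moment, N m; "finger_gap": finger opening in mm; "grip_force": force on a finger pad.
Only numpy, scipy, OpenCV 4.12 (cv2) and the standard library are available. Lean on these libraries where they do the work, as an engineer would, in place of code of your own. Each camera call takes 0.05 s, during which the arm holds its last target. There are 200 camera calls.

## Working session

There is one attempt and no reset: what is moved stays moved. The work goes in short steps, Python scripts to look and compute and a tool call to move; the robot and the scene stay as the last step left them, time stands still between calls to the robot, and variables do not carry over. Pictures are saved under pics/ and viewed, at most 10 in all, crops included, and the job is handed in when it is done.

Besides the shell and the picture viewer there is one more tool, called after "Request:" as name(argument=value, ...), one argument or row to a line, values as JSON. servo_tool: Moves the arm, as the interface text tells. Its arguments: {"type":"object","properties":{"fingers":{"type":"array","items":{"type":"number"}},"linear":{"type":"array","items":{"type":"array","items":{"type":"number"}}},"rotation":{"type":"array","items":{"type":"array","items":{"type":"number"}}},"force":{"type":"number"}},"required":["fingers","linear","rotation"]}

```bash
mkdir -p pics; cat > h.py <<'E'
import numpy as np, cv2
from bench import r
def snap(n,f):
    s=r.snapshot(n); cv2.imwrite(f'pics/{f}.png',s['frame'][:,:,::-1]); np.savez(f'{f}.npz',**s); return s
def ray(s,u,v,z):
    M=np.array(s['camera_from_world']); R=M[:3,:3]; c=-R.T@M[:3,3]
    d=R.T@np.array([(u-s['cx'])/s['fx'],-(v-s['cy'])/s['fy'],-1.0])
    return c+d*(z-c[2])/d[2]
def proj(s,p):
    q=np.array(s['camera_from_world'])@np.append(p,1); return s['cx']+s['fx']*q[0]/-q[2], s['cy']+s['fy']*(-q[1])/-q[2]
E
python3 - <<'E'
from h import *
a=snap('top','t1');b=snap('side','s1')
cv2.imwrite('pics/c1.png',np.vstack([a['frame'],b['frame']])[:,:,::-1][:, :] if 0 else cv2.resize(np.hstack([a['frame'],b['frame']])[:,:,::-1],(800,300)))
for s in(a,b): print(s['fx'],s['cx'],s['cy'],[k for k in s], -np.array(s['camera_from_world'])[:3,:3].T@np.array(s['camera_from_world'])[:3,3])
print(r.sense())
E
```

```text
499.90503076475443 248.01864582804663 195.163617707111 ['frame', 'fx', 'fy', 'cx', 'cy', 'camera_from_world'] [ 361.01439088 -185.6384281   891.41280113]
413.4870554283662 261.6644421809788 191.05197578144288 ['frame', 'fx', 'fy', 'cx', 'cy', 'camera_from_world'] [298.38000506 389.49595827 586.5547333 ]
{'time': 0.1, 'joint_pos': array([-7.26156396e+01,  7.51087056e+00,  8.53262525e+01, -3.09585538e-04,
        8.72615940e+01, -4.89260609e+00]), 'qd': array([-0.00581017, -0.1556796 , -0.13284178, -0.07226678,  0.0393709 ,
        0.0455959 ]), 'joint_efforts': array([ 1.77662983e-03, -5.70954180e+01, -5.01940334e+01, -4.53526923e-05,
        8.21137510e-03, -4.18307616e-05]), 'tool_pos': array([ 227.31735169, -554.70827014,  228.81761228]), 'tcp_rot': array([-1.79901616e+02, -8.11132655e-03,  2.22769746e+01]), 'ft_force': array([-0.18720119, -0.1899462 , -0.41704142]), 'wrist_torque': array([ 0.00086827,  0.01223015, -0.02337338]), 'grip_force': 0.0, 'finger_gap': 85.56339537335667}
```

View pics/t1.png

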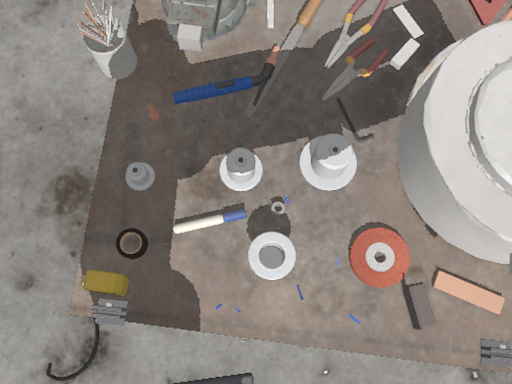

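View pics/s1.png

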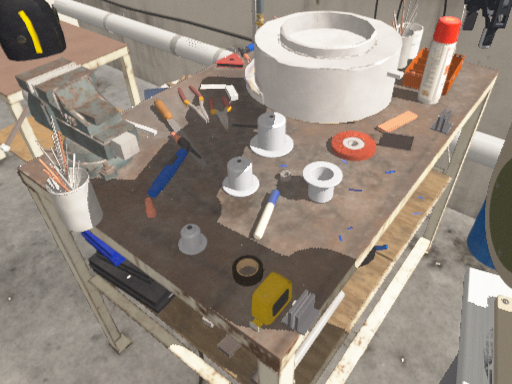

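The top view shows the open half at about (272,256) and the mouth-down halves at (241,170), (328,162) and (140,176). In the side view they are at (322,180), (241,178), (271,135) and (192,240). Next I measure the flanges.

```bash
python3 - <<'E'
from h import *
s=dict(np.load('t1.npz')); im=s['frame']
hsv=cv2.cvtColor(im,cv2.COLOR_RGB2HSV)
m=((hsv[...,2]>115)&(hsv[...,1]<45)).astype(np.uint8)
for n,(u,v),z in [('open',(272,256),60),('mid',(241,170),5),('large',(328,162),5),('small',(140,176),5)]:
    sub=np.zeros_like(m); k=36; sub[v-k:v+k,u-k:u+k]=m[v-k:v+k,u-k:u+k]
    cs,_=cv2.findContours(sub,cv2.RETR_EXTERNAL,cv2.CHAIN_APPROX_NONE)
    c=max(cs,key=cv2.contourArea); 
    P=np.array([ray(s,p[0][0],p[0][1],z)[:2] for p in c],np.float32)
    (x,y),rr=cv2.minEnclosingCircle(P); e=cv2.fitEllipse(P)
    print(n,(round(x),round(y)),2*rr,e, cv2.boundingRect(c))
print(ray(s,256,0,0),ray(s,0,192,0))
s2=dict(np.load('s1.npz'))
# side check
print(proj(s2,np.append(ray(s,272,256,60)[:2],60)),proj(s2,np.append(ray(s,241,170,5)[:2],5)))
E
```

```text
open (445, -241) 167.6488494873047 ((441.1154479980469, -240.60223388671875), (134.53106689453125, 139.6028289794922), 2.30881404876709) (236, 220, 72, 72)
mid (602, -209) 171.8736572265625 ((596.7562255859375, -216.08590698242188), (119.25106048583984, 145.4373016357422), 11.542720794677734) (205, 146, 72, 60)
large (597, -367) 171.51113891601562 ((598.0610961914062, -370.90533447265625), (136.47743225097656, 153.2355194091797), 12.494976043701172) (292, 127, 72, 71)
small (627, -24) 55.91051483154297 ((625.7437133789062, -24.651535034179688), (50.60710906982422, 53.6978759765625), 127.24030303955078) (126, 162, 29, 29)
[ 9.61626291e+02 -2.86320493e+02 -1.13686838e-13] [629.58587163 231.50253053   0.        ]
(np.float64(322.2317288848707), np.float64(172.07225122004988)) (np.float64(240.24951024839154), np.float64(181.70227167250567))
```

```bash
python3 - <<'E'
from h import *
s=dict(np.load('t1.npz')); im=s['frame']
hsv=cv2.cvtColor(im,cv2.COLOR_RGB2HSV)
for th in (150,175):
  m=((hsv[...,2]>th)&(hsv[...,1]<30)).astype(np.uint8)
  for n,(u,v),z in [('open',(272,256),60),('mid',(241,170),5),('large',(328,162),5),('small',(140,176),5)]:
    sub=np.zeros_like(m); k=32; sub[v-k:v+k,u-k:u+k]=m[v-k:v+k,u-k:u+k]
    cs,_=cv2.findContours(sub,cv2.RETR_EXTERNAL,cv2.CHAIN_APPROX_NONE)
    if not cs: print(n,'none'); continue
    c=max(cs,key=cv2.contourArea); 
    P=np.array([ray(s,p[0][0],p[0][1],z)[:2] for p in c],np.float32)
    (x,y),rr=cv2.minEnclosingCircle(P); e=cv2.fitEllipse(P) if len(P)>5 else 0
    print(n,(round(x),round(y)),round(2*rr,1),e, cv2.boundingRect(c))
E
```

```text
open (441, -247) 96.3 ((442.77288818359375, -244.1610565185547), (76.85321807861328, 91.92973327636719), 163.79039001464844) (247, 232, 57, 48)
mid (613, -210) 81.1 ((611.0394897460938, -209.87794494628906), (74.77102661132812, 76.69082641601562), 88.59156036376953) (219, 154, 44, 37)
large (603, -373) 113.0 ((598.4296875, -372.408447265625), (93.12821197509766, 105.49020385742188), 168.4766845703125) (299, 142, 58, 49)
small none
open (444, -240) 80.3 ((443.8955993652344, -240.1907958984375), (77.99097442626953, 78.67481994628906), 19.66609764099121) (248, 232, 48, 48)
mid (612, -210) 80.1 ((611.8969116210938, -209.62313842773438), (70.94891357421875, 78.3864974975586), 84.86488342285156) (219, 155, 44, 36)
large (606, -372) 108.0 ((598.9572143554688, -372.42547607421875), (92.02742004394531, 102.55656433105469), 165.24464416503906) (300, 143, 57, 48)
small none
```

Request:
servo_tool(
  fingers=[0.085,0.085,0.085,0.085,0.085,0.085,0.085,0.085,0.085,0.085],
  linear=[
    [0.02,-0.007,0],
    [0.06,-0.021,0],
    [0.1,-0.035,0],
    [0.14,-0.05,0],
    [0.18,-0.064,0],
    [0.22,-0.078,0],
    [0.26,-0.092,0],
    [0.3,-0.107,0],
    [0.34,-0.121,0],
    [0.38,-0.135,0],
  ],
  rotation=[
    [0,0,0],
    [0,0,0],
    [0,0,0],
    [0,0,0],
    [0,0,0],
    [0,0,0],
    [0,0,0],
    [0,0,0],
    [0,0,0],
    [0,0,0],
  ],
)

```text
time: 1.1
tool_pos: [528.8, -284.7, 229.3]
tcp_rot: [-180.0, 0.0, 22.3]
ft_force: [0.7, -0.8, -0.7]
finger_gap: 84.7
grip_force: 0.0
```

Request:
servo_tool(
  fingers=[0.085,0.085,0.085,0.085,0.085,0.085],
  linear=[
    [0.04,-0.014,0.01],
    [0.075,-0.027,0.03],
    [0.095,-0.034,0.05],
    [0.107,-0.038,0.06],
    [0.107,-0.038,0.06],
    [0.107,-0.038,0.06],
  ],
  rotation=[
    [0,0,0],
    [0,0,0],
    [0,0,0],
    [0,0,0],
    [0,0,0],
    [0,0,0],
  ],
)

```text
time: 1.7
tool_pos: [612.1, -211.2, 170.1]
tcp_rot: [180.0, 0.0, 22.3]
ft_force: [0.5, -0.8, 0.3]
finger_gap: 85.1
grip_force: 0.0
```

```bash
python3 - <<'E'
from h import *
s=snap('wrist','w1'); q=r.sense(); print(q['time'],q['tool_pos'],q['tcp_rot'],q['ft_force'])
print(proj(s,[612,-210,5]),proj(s,[612,-210,60]),proj(s,q['tool_pos']))
E
```

```text
1.75 [ 612.30219193 -211.79248148  170.91171438] [ 1.79936565e+02 -2.33815539e-02  2.22211970e+01] [ 0.11820243 -0.40350145  0.32099463]
(np.float64(256.1719817060883), np.float64(168.32112951245225)) (np.float64(255.87431399433748), np.float64(182.30894719061484)) (np.float64(258.0267405513463), np.float64(239.62750255376795))
```

View pics/w1.png

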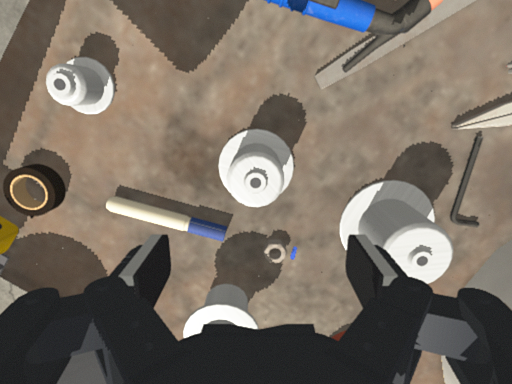

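The flange centre is at (256.5,167) against a prediction of (256,168), so the position is confirmed. I'll descend and grip.

Request:
servo_tool(
  fingers=[0.085,0.085,0.085,0.085,0.085,0.085,0.085,0.085,0.085],
  linear=[
    [0.001,0,0.01],
    [0.001,0,0.03],
    [0.001,0,0.055],
    [0.001,0,0.08],
    [0.001,0,0.1],
    [0.001,0,0.118],
    [0.001,0,0.13],
    [0.001,0,0.136],
    [0.001,0,0.136],
  ],
  rotation=[
    [0,0,0],
    [0,0,0],
    [0,0,0],
    [0,0,0],
    [0,0,0],
    [0,0,0],
    [0,0,0],
    [0,0,0],
    [0,0,0],
  ],
)

```text
time: 2.65
tool_pos: [613.1, -210.2, 33.2]
tcp_rot: [-180.0, 0.0, 22.3]
ft_force: [-1.2, 0.1, 0.2]
finger_gap: 85.0
grip_force: 0.0
```

Request:
servo_tool(
  fingers=[0.07,0.06,0.055,0.05,0.045,0.045,0.045,0.045,0.045,0.045],
  linear=[
    [0,0,0],
    [0,0,0],
    [0,0,0],
    [0,0,0],
    [0,0,0],
    [0,0,0],
    [0,0,0],
    [0,0,0],
    [0,0,0],
    [0,0,0],
  ],
  rotation=[
    [0,0,0],
    [0,0,0],
    [0,0,0],
    [0,0,0],
    [0,0,0],
    [0,0,0],
    [0,0,0],
    [0,0,0],
    [0,0,0],
    [0,0,0],
  ],
  force=50,
)

```text
time: 3.65
tool_pos: [614.3, -210.2, 35.2]
tcp_rot: [179.9, -0.1, 22.3]
ft_force: [-2.1, 1.0, 7.4]
finger_gap: 49.6
grip_force: 53.0
```

Request:
servo_tool(
  fingers=[0.045,0.045,0.045,0.045,0.045,0.045,0.045,0.045,0.045],
  linear=[
    [0,0,-0.005],
    [0,0,-0.015],
    [0,0,-0.03],
    [0,0,-0.05],
    [0,0,-0.075],
    [0,0,-0.1],
    [0,0,-0.12],
    [0,0,-0.13],
    [0,0,-0.13],
  ],
  rotation=[
    [0,0,0],
    [0,0,0],
    [0,0,0],
    [0,0,0],
    [0,0,0],
    [0,0,0],
    [0,0,0],
    [0,0,0],
    [0,0,0],
  ],
)

```text
time: 4.55
tool_pos: [614.7, -210.7, 166.7]
tcp_rot: [179.8, -0.2, 22.3]
ft_force: [0.4, -0.6, -2.4]
finger_gap: 49.7
grip_force: 52.2
```

```bash
python3 - <<'E'
from h import *
s=snap('wrist','w2'); b=snap('side','s2'); q=r.sense(); print(q['time'],q['tool_pos'],q['tcp_rot'],q['ft_force'],q['finger_gap'])
cv2.imwrite('pics/c2.png',cv2.resize(np.hstack([s['frame'],cv2.resize(b['frame'][40:232,140:396],(512,384))])[:,:,::-1],(800,300)))
E
```

```text
4.65 [ 613.16160734 -210.05965114  163.27047706] [-1.79975049e+02  2.41227596e-02  2.22729008e+01] [ 0.35636003  0.1626753  -2.82845967] 49.417332827234105
```

View pics/c2.png

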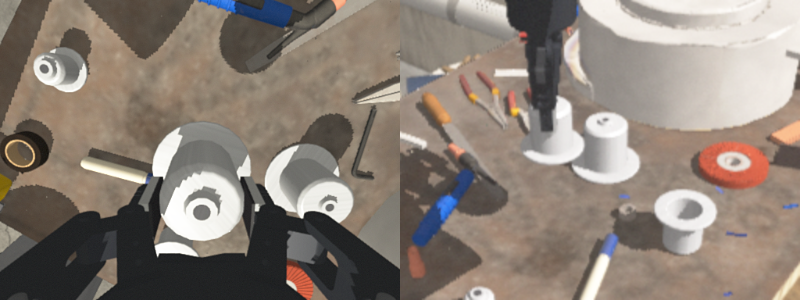

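The wrist view shows the cup held between the pads with its boss at about (257,270), and the side view shows it lifted and upright. Next I measure its offset in the hand.

```bash
python3 - <<'E'
from h import *
s=dict(np.load('w2.npz')); q=r.sense(); T=np.array([613,-210,163.5])
hsv=cv2.cvtColor(s['frame'],cv2.COLOR_RGB2HSV)
for u in (0,9,-9): pass
for zc in (65,5,0):
    print(zc,proj(s,T+[0,0,zc-33.5]))
g=s['frame'][150:320,190:325].copy()
M=((hsv[...,1]<30)&(hsv[...,2]>110)).astype(np.uint8)
# flange upper edge: topmost bright row per column
ys=[(u,int(np.argmax(M[140:200,u]))+140) for u in range(205,312,5)]
P=np.array([ray(s,u,v,163.5-33.5+5)[:2] for u,v in ys])
A=np.c_[2*P,np.ones(len(P))]; x=np.linalg.lstsq(A,(P**2).sum(1),rcond=None)[0]
print('flange fit',x[:2],np.sqrt(x[2]+x[0]**2+x[1]**2)); print(ys)
cv2.imwrite('pics/c3.png',cv2.resize(g,None,fx=3.4,fy=3.4,interpolation=cv2.INTER_CUBIC)[:,:,::-1])
E
```

```text
65 (np.float64(253.89629363605516), np.float64(270.3111854658362))
5 (np.float64(254.7508869789403), np.float64(218.39949074690742))
0 (np.float64(254.7992448507353), np.float64(215.46202452536542))
flange fit [ 614.35301391 -211.37268211] 39.6871323272788
[(205, 182), (210, 176), (215, 171), (220, 167), (225, 164), (230, 161), (235, 159), (240, 158), (245, 156), (250, 156), (255, 156), (260, 155), (265, 156), (270, 157), (275, 158), (280, 159), (285, 161), (290, 164), (295, 167), (300, 171), (305, 175), (310, 182)]
```

View pics/c3.png

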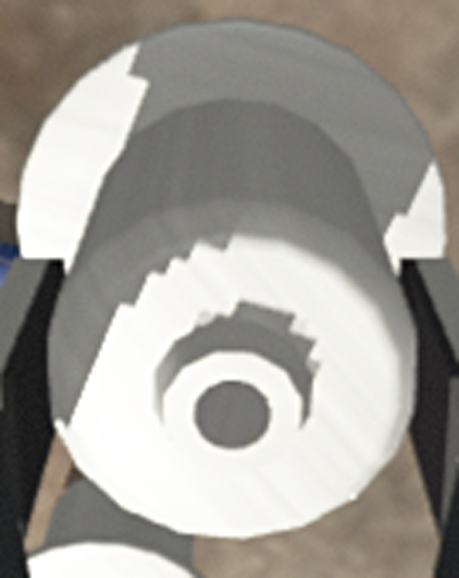

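Request:
servo_tool(
  fingers=[0.045,0.045,0.045,0.045,0.045,0.045,0.045,0.045,0.045,0.045],
  linear=[
    [-0.008,-0.002,0],
    [-0.028,-0.006,0],
    [-0.055,-0.012,0],
    [-0.085,-0.019,0],
    [-0.115,-0.026,0],
    [-0.14,-0.032,0],
    [-0.158,-0.0355,0],
    [-0.168,-0.0375,0.01],
    [-0.168,-0.0375,0.03],
    [-0.168,-0.0375,0.05],
  ],
  rotation=[
    [0,0,0],
    [0,0,0],
    [0,0,0],
    [0,0,0],
    [0,0,0],
    [0,0,0],
    [0,0,0],
    [0,0,0],
    [0,0,0],
    [0,0,0],
  ],
)

```text
time: 5.65
tool_pos: [442.5, -239.0, 112.4]
tcp_rot: [-180.0, 0.0, 22.2]
ft_force: [0.0, 0.0, -2.5]
finger_gap: 49.6
grip_force: 52.4
```

Request:
servo_tool(
  fingers=[0.045,0.045,0.045],
  linear=[
    [0,0,0.003],
    [0,0,0.003],
    [0,0,0.003],
  ],
  rotation=[
    [0,0,0],
    [0,0,0],
    [0,0,0],
  ],
)

```text
time: 5.95
tool_pos: [443.9, -239.3, 111.4]
tcp_rot: [180.0, -0.0, 22.3]
ft_force: [0.4, 0.6, -0.7]
finger_gap: 49.4
grip_force: 52.4
```

```bash
python3 - <<'E'
from h import *
b=snap('side','s3'); a=snap('top','t3'); w=snap('wrist','w3'); q=r.sense(); print(q['time'],q['tool_pos'],q['tcp_rot'],q['ft_force'],q['finger_gap'])
R=lambda s:cv2.resize(s,(400,300),interpolation=cv2.INTER_CUBIC)
im=np.vstack([np.hstack([R(b['frame'][120:225,252:392]),R(a['frame'][200:305,200:340])]),np.hstack([R(w['frame']),R(w['frame'][140:290,156:356])])])
cv2.imwrite('pics/c4.png',im[:,:,::-1])
E
```

```text
6.1 [ 444.45105286 -239.520351    111.90304566] [ 1.79915585e+02 -5.50246610e-02  2.22855729e+01] [-0.21252978  0.36651004 -2.40574533] 49.495000823129985
```

View pics/c4.png

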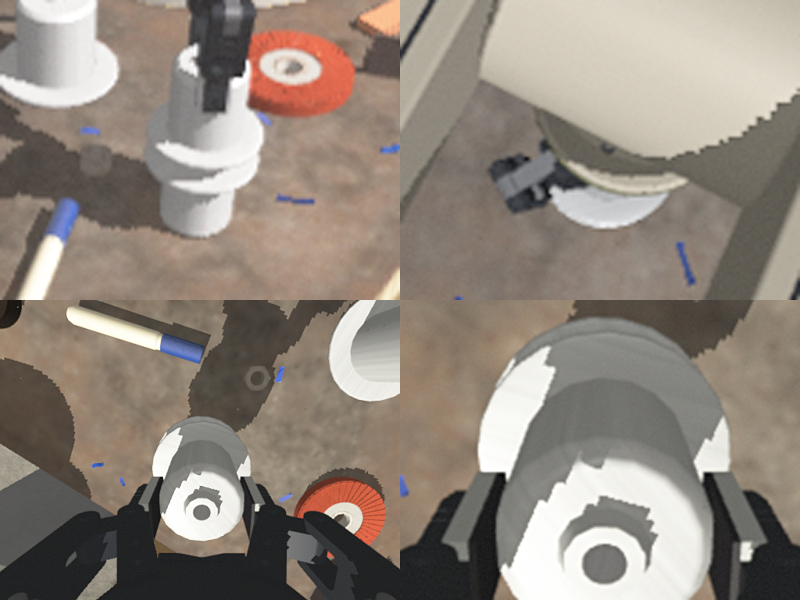

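The side view shows the held flange (about 145–265 in the crop) just above the open flange. In the wrist view the open flange shows as a thin arc behind the held one. I'll compare the two numerically.

```bash
python3 - <<'E'
from h import *
s=dict(np.load('s3.npz')); 
for z in(0,60,65,78,83): print(z,[round(v,1) for v in proj(s,[444,-240,z])])
g=s['frame'].astype(int); hsv=cv2.cvtColor(s['frame'],cv2.COLOR_RGB2HSV)
m=(hsv[...,1]<35)&(hsv[...,2]>110)
for v in range(155,202,2):
    c=np.where(m[v,290:352])[0]+290; print(v,c.min() if len(c) else 0,c.max() if len(c) else 0,end=' | ')
w=dict(np.load('w3.npz')); G=cv2.cvtColor(w['frame'],cv2.COLOR_RGB2GRAY)
print(); print([ (z,proj(w,[444,-240,z])) for z in (60,65,82)])
for u in range(200,318,12): print(u,G[145:185,u].tolist())
cv2.imwrite('pics/c5.png',cv2.resize(np.hstack([s['frame'][140:200,280:360],w['frame'][145:205,190:330]]),(800,218),interpolation=cv2.INTER_NEAREST)[:,:,::-1])
E
```

```text
0 [np.float64(319.2), np.float64(194.4)]
60 [np.float64(321.5), np.float64(172.2)]
65 [np.float64(321.7), np.float64(170.2)]
78 [np.float64(322.2), np.float64(165.1)]
83 [np.float64(322.4), np.float64(163.1)]
155 310 337 | 157 307 338 | 159 305 340 | 161 304 346 | 163 303 347 | 165 303 344 | 167 303 344 | 169 303 344 | 171 302 343 | 173 290 342 | 175 302 342 | 177 290 342 | 179 304 341 | 181 306 340 | 183 308 338 | 185 309 336 | 187 308 349 | 189 308 333 | 191 308 333 | 193 308 333 | 195 308 332 | 197 309 331 | 199 311 330 | 201 314 328 | 
[(60, (np.float64(257.34994078992014), np.float64(206.2070385331866))), (65, (np.float64(257.3525782037963), np.float64(208.7338362068266))), (82, (np.float64(257.3625538629074), np.float64(218.29110458344147)))]
200 [131, 130, 131, 133, 131, 132, 132, 134, 133, 130, 127, 126, 124, 123, 124, 124, 130, 131, 133, 133, 134, 135, 135, 136, 135, 135, 134, 132, 132, 129, 127, 127, 126, 125, 126, 128, 122, 125, 126, 125]
212 [131, 132, 131, 132, 133, 132, 136, 137, 133, 135, 139, 138, 144, 143, 150, 152, 156, 155, 158, 156, 153, 150, 144, 149, 191, 237, 2
[... 945 characters left out ...]
134, 148, 140, 139, 137, 138, 134, 133, 136, 137, 136, 136, 134, 133, 131, 132, 132, 132, 133, 132, 132, 130, 129, 118, 110, 110, 113]
284 [76, 78, 78, 78, 76, 75, 77, 78, 74, 76, 100, 123, 138, 140, 134, 128, 123, 135, 141, 140, 139, 137, 135, 129, 132, 135, 136, 135, 134, 133, 132, 132, 131, 133, 132, 131, 131, 131, 130, 129]
296 [69, 67, 71, 68, 68, 70, 70, 68, 70, 70, 70, 70, 72, 74, 73, 76, 73, 76, 86, 112, 131, 131, 124, 127, 134, 134, 132, 130, 132, 133, 134, 133, 133, 131, 134, 132, 133, 131, 128, 131]
308 [71, 69, 68, 68, 68, 66, 66, 69, 69, 68, 71, 72, 74, 75, 77, 77, 74, 77, 75, 98, 125, 123, 128, 140, 140, 141, 144, 144, 142, 143, 147, 144, 147, 138, 126, 123, 129, 133, 134, 133]
```

View pics/c5.png

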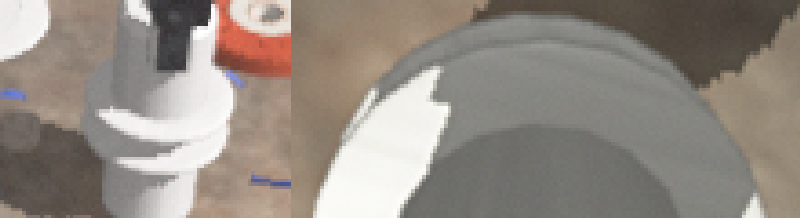

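```bash
python3 - <<'E'
from h import *
from scipy.optimize import least_squares as L
w=dict(np.load('w3.npz'))
lo=[(212,168.5),(236,151),(248,149),(260,148.8),(272,150.5),(284,155),(296,163.3)]
hi=[(212,174.5),(224,164.5),(236,158.7),(248,156.3),(260,155.3),(272,157),(284,161),(296,167)]
for n,p,z in(('lo',lo,60),('hi',hi,82)):
    P=np.array([ray(w,u,v,z)[:2] for u,v in p])
    f=L(lambda c:np.hypot(*(P-c).T)-40,[444,-240]); print(n,f.x,f.fun.round(1))
# side: flange extreme columns -> lateral position compare
s=dict(np.load('s3.npz'))
R=np.array(s['camera_from_world'])[:3,:3]; print('side image-right in world',R[0])
E
```

```text
lo [ 444.33046405 -239.10509777] [-0.2  0.5 -0.1 -0.2 -0.1  0.   0. ]
hi [ 444.08360954 -240.45596805] [-0.3  0.1  0.3 -0.   0.1 -0.1 -0.2  0. ]
side image-right in world [-0.92150969 -0.38796568 -0.01739333]
```

Held minus open is about (-0.4, -1.3) mm. I'll correct by (+1, -1) mm in the tool axes and lower slowly.

Request:
servo_tool(
  fingers=[0.045,0.045,0.045,0.045,0.045,0.045,0.045,0.045,0.045],
  linear=[
    [0.001,-0.001,0],
    [0.001,-0.001,0.003],
    [0.001,-0.001,0.006],
    [0.001,-0.001,0.009],
    [0.001,-0.001,0.011],
    [0.001,-0.001,0.013],
    [0.001,-0.001,0.014],
    [0.001,-0.001,0.015],
    [0.001,-0.001,0.015],
  ],
  rotation=[
    [0,0,0],
    [0,0,0],
    [0,0,0],
    [0,0,0],
    [0,0,0],
    [0,0,0],
    [0,0,0],
    [0,0,0],
    [0,0,0],
  ],
)

```text
time: 7.0
tool_pos: [444.3, -237.8, 95.7]
tcp_rot: [-180.0, 0.0, 22.3]
ft_force: [-0.5, 0.4, -1.1]
finger_gap: 49.5
grip_force: 52.4
```

Request:
servo_tool(
  fingers=[0.045,0.045,0.045,0.045],
  linear=[
    [0,0,0.0005],
    [0,0,0.001],
    [0,0,0.001],
    [0,0,0.001],
  ],
  rotation=[
    [0,0,0],
    [0,0,0],
    [0,0,0],
    [0,0,0],
  ],
)

```text
time: 7.4
tool_pos: [444.5, -237.9, 95.1]
tcp_rot: [180.0, -0.0, 22.3]
ft_force: [-1.4, 0.1, 1.7]
finger_gap: 49.7
grip_force: 52.8
```

Request:
servo_tool(
  fingers=[0.045,0.045,0.045],
  linear=[
    [0,0,0.0005],
    [0,0,0.0005],
    [0,0,0.0005],
  ],
  rotation=[
    [0,0,0],
    [0,0,0],
    [0,0,0],
  ],
)

```text
time: 7.7
tool_pos: [444.7, -237.9, 95.2]
tcp_rot: [180.0, -0.0, 22.3]
ft_force: [-2.5, 1.5, 7.6]
finger_gap: 49.3
grip_force: 53.5
```

Request:
servo_tool(
  fingers=[0.045,0.045,0.045],
  linear=[
    [0,0,0.0005],
    [0,0,0.0005],
    [0,0,0.0005],
  ],
  rotation=[
    [0,0,0],
    [0,0,0],
    [0,0,0],
  ],
)

```text
time: 8.0
tool_pos: [444.8, -237.9, 95.2]
tcp_rot: [180.0, -0.0, 22.3]
ft_force: [-3.5, 3.0, 10.0]
finger_gap: 49.4
grip_force: 53.9
```

```bash
python3 - <<'E'
from h import *
b=snap('side','s4'); w=snap('wrist','w4'); q=r.sense(); print(q['time'],q['tool_pos'],q['ft_force'])
cv2.imwrite('pics/c6.png',np.hstack([cv2.resize(b['frame'][130:205,280:360],(400,375),interpolation=cv2.INTER_CUBIC),cv2.resize(w['frame'][140:230,190:320],(400,375),interpolation=cv2.INTER_CUBIC)])[:,:,::-1])
E
```

```text
8.1 [ 444.78214448 -237.93576581   95.14765436] [-3.71585979  3.28215422  9.90028128]
```

View pics/c6.png

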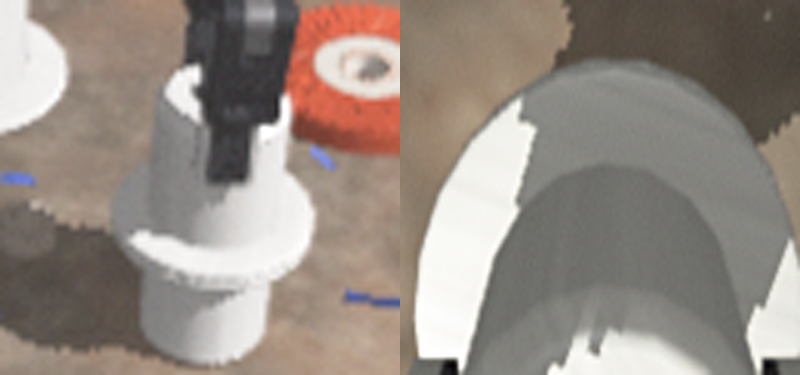

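The side view shows the flanges closed rim on rim, and the wrist view shows concentric arcs. I'll ease off, release and retreat upwards.

Request:
servo_tool(
  fingers=[0.045,0.045,0.055,0.065,0.075,0.085,0.085,0.085,0.085],
  linear=[
    [0,0,-0.001],
    [0,0,-0.001],
    [0,0,-0.001],
    [0,0,-0.001],
    [0,0,-0.001],
    [0,0,-0.001],
    [0,0,-0.001],
    [0,0,-0.001],
    [0,0,-0.001],
  ],
  rotation=[
    [0,0,0],
    [0,0,0],
    [0,0,0],
    [0,0,0],
    [0,0,0],
    [0,0,0],
    [0,0,0],
    [0,0,0],
    [0,0,0],
  ],
)

```text
time: 9.0
tool_pos: [444.4, -237.8, 94.8]
tcp_rot: [180.0, -0.0, 22.3]
ft_force: [0.4, 0.1, -0.0]
finger_gap: 85.3
grip_force: 0.0
```

Request:
servo_tool(
  fingers=[0.085,0.085,0.085,0.085,0.085,0.085,0.085,0.085,0.085,0.085],
  linear=[
    [0,0,-0.005],
    [0,0,-0.015],
    [0,0,-0.03],
    [0,0,-0.05],
    [0,0,-0.07],
    [0,0,-0.09],
    [0,0,-0.11],
    [0,0,-0.125],
    [0,0,-0.13],
    [0,0,-0.13],
  ],
  rotation=[
    [0,0,0],
    [0,0,0],
    [0,0,0],
    [0,0,0],
    [0,0,0],
    [0,0,0],
    [0,0,0],
    [0,0,0],
    [0,0,0],
    [0,0,0],
  ],
)

```text
time: 10.0
tool_pos: [444.8, -238.2, 226.0]
tcp_rot: [179.9, -0.1, 22.3]
ft_force: [-1.5, 0.5, 0.5]
finger_gap: 85.3
grip_force: 0.0
```

```bash
python3 - <<'E'
from h import *
b=snap('side','s5'); w=snap('wrist','w5'); q=r.sense(); print(q['time'],q['tool_pos'],q['ft_force'],q['finger_gap'])
cv2.imwrite('pics/c7.png',np.hstack([cv2.resize(b['frame'][130:205,280:360],(400,375),interpolation=cv2.INTER_CUBIC),cv2.resize(w['frame'][100:260,170:340],(400,375),interpolation=cv2.INTER_CUBIC)])[:,:,::-1])
E
```

```text
10.1 [ 443.98697471 -237.58971291  223.99247494] [-0.42791794  0.2592346   0.56027611] 85.11895799749388
```

View pics/c7.png

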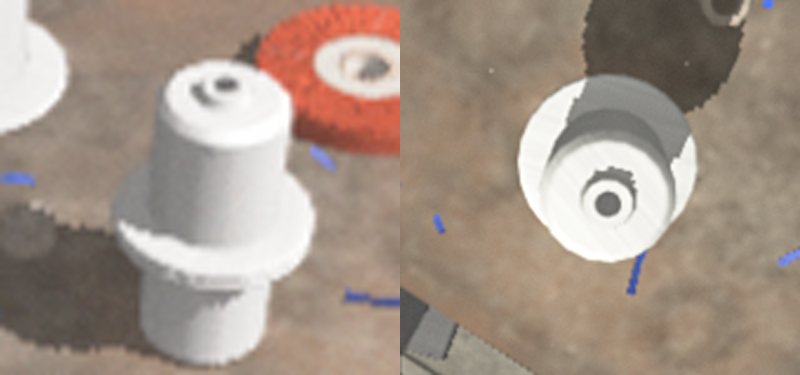

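The half is seated flush and centred, and it stands by itself with the gripper clear.

```bash
python3 -c "
from bench import r
print(r.hand_in())"
```

```text
the job is handed in; nothing more can be done
None
```

The matching 80 mm half shell now stands mouth down on the open half, rim on rim and centred as far as the side and wrist views show, and the job is handed in after about 10 s of robot time; the other two half shells were not touched.

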